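Set and lock the regulating ring of the bench dust-extraction port

ROBOT

A 6-joint arm with a two-finger parallel gripper is mounted at the origin on a cart in front of the work surface, level with it; the furniture and walls round the work are solid. World frame = base frame: x ahead of the robot, y to its left, z up, the work surface at z = 0. Lengths are in mm, angles in rad, forces in N, time in s.
With the tool pointing down it reaches from about 350 to 975 mm from the base axis. Payload 7.1 kg.
Tool frame: the origin (TCP) lies midway between the tips of the shut fingers; the grasp point (between the pads) lies 19 mm behind it (ctrl.tcp_to_grasp is the distance from the TCP to the grasp point, in mm); z points along the fingers, y is the line along which they close (so a half turn about z gives the same grasp; the last joint's range is limited). The gripper opens to 88 mm and grips with 3 to 60 N. Pads are 20 mm wide; open, the fingers measure 115 mm over their backs; the gripper's body (75 mm by 178 mm) begins 61 mm behind the grasp point.
Start: joints at [-1.286, 0.423, 1.63, -0, 1.089, -0.019], TCP at [186.986, -596.357, 222.675] pointing down, gripper open.
Joint ranges: [-3, 3], [-0.9, 2.11], [0.09, 2.58], [-1.31, 4.45], [0.11, 2.69], [-2.54, 2.54]. Speed limits (rad/s): [2.39, 2.39, 3.01, 3.14, 3.14, 3.14].

INTERFACE

Orientations are given as a rotation vector (axis times angle).
In Python, from workcell import get_obs, cams, ticket, boxes_of, ctrl gives the robot as it stands.
- The arm moves only by the shell command python3 -m creep 'ROWS' [OPENING]. ROWS is JSON, one flat list of numbers, 4 for each row, row after row: the shift along the world's x, y, z in m, then the turn about the world's z in rad. In form: [tx, ty, tz, spin, tx, ty, tz, spin, ...]. A call has 1 to 10 rows; each row is the pose to reach, as a shift and turn from the pose commanded when the call began; what a row does not reach only later rows make up. A row lasts 1/12 s, in which the tool goes at most 41.7 mm and 7.16 degrees, less where a joint would pass 70% of its speed; a pose out of reach is approached as far as the arm can. A call with a gripper value outside its range is refused whole. OPENING is the opening, from 0 (shut) to 1 (fully open), set as the call begins (- or left out, the last holds). The fingers move at their own pace and stop on an object; the grip force is fixed at half the most. Time passes only in rows, so rows that repeat a pose let the fingers close. It gives the time, the measured TCP pose, the force, the opening and the grip force at its end, in the units of the state.
- get_obs(): the state, without advancing time (a new reading comes with each control period).
- cams.get_image(name): name is "side" or "top" or "wrist"; returns (picture, depth): 480x640x3 uint8, red, green, blue; 480x640 float32, mm along the optical axis (not along the pixel's ray), 0 where there is no reading.
- cams.get_calibration(name): a dict with "mtx" (3x3 intrinsics, pixels), "R" (3x3) and "t" (3): a world point X has camera coordinates R X + t; the wrist camera has in their place "mount" (4x4, takes a point from camera to tool coordinates, whose origin is the TCP and whose axes are the flange's). Camera axes: x right, y down, z forward; pixel columns grow to the right and rows downward; lengths in mm; the calibration is good to about 2 mm. A picture is of the moment at which its call begins: read the wrist's pose just before it. get_calibration takes no time and is no camera call.
- ticket.close_job(): hands the job in; it is judged then, once.
Trained networks look in the newest picture that a camera, given by its name, has taken for a name from the list of things; names that differ only in an ending like _2 or _b are one class to them, and where a whole thing is asked for, a point or a joint stands for the part that bears it (a point fixed in the world has none). Each returns a list of dicts, best first, with "score" (0 to 1); they miss things now and then, are a little off and sometimes report something else, mostly with a low value. They report only what shows in the picture. A call takes as long as a camera call.
- boxes_of(camera, target): "centre" ([column, row] in pixels, amid what is visible of it).
The state is a dict: "t": time; "qpos": joint angles; "qvel": joint speeds; "joint_torque": joint torques, N m; "ee_pos": TCP position; "orientation": TCP orientation; "ft_force": force on the tool from outside, world axes, zero at the start; "moment": the same for the moment, N m; "width": finger opening in mm; "grasp_force": force on a finger pad.
Only numpy, scipy, OpenCV 4.12 (cv2) and the standard library are available. Lean on these libraries where they do the work, as an engineer would, in place of code of your own. Each camera call takes 0.05 s, during which the arm holds its last target. There are 200 camera calls.

TASK

Set the suction of the dust-extraction port on the bench: push the upright blade of its lever round the scale until the lever's nose points at the setting clip on the rim, then press the black lock plunger in the middle fully down. Only push and press: do not pinch the blade, do not press the plunger before the lever is set, and leave the tools and other loose things round the port where they are.

Things in the scene. Friction and masses are not known exactly. Their poses are not given: they have to be found in the camera images.
- port: grey round drum fixed to the bench, 262 mm across, 40 mm high, hose spigot on the far side (+x of the port), reaching 175 mm from the axis. Origin on its axis at bench height; z up; the scale lies on the half of the top's rim on the port's -x side (toward the robot, turned by the port's yaw of up to 0.4 rad). Two end-stop pins 13 mm high stand on the top at 90 mm from the axis.
- ring (a joint): angle of the aluminium regulating ring (126 mm across, top 58 mm above the bench) and its lever about the port's vertical axis, rad, range -1.15 to 1.15, positive anticlockwise seen from above; at 0 the lever points along the port's -x. It turns stiffly (0.15 N m, about 2 N at the blade), has no spring and stays where it is left. Starts at 0.55 to 1.0, and the clip always lies at a lower ring angle (-0.8 to 0.2), so the lever must go clockwise seen from above.
- lever_blade (a point): centre of the lever's upright finger blade, 83 mm from the ring's axis, 79 mm above the bench. The blade is 30 mm long (radial, 68 to 98 mm from the axis), 12 mm thick (along the arc; two riveted 6 mm halves), its top 99 mm and its lower edge 53 mm above the bench; its -x axis points radially outward along the lever, y across the blade: pushing on its -y face turns the lever toward lower angles.
- lever_nose (a point): pointed tip of the lever's arm, 108 mm from the ring's axis, 52 mm above the bench; its -x axis points outward along the lever.
- clip_point (a point): inner point of the dark steel setting clip on the scale's rim, 113 mm from the axis, 46 mm above the bench. The clip is 10 mm wide, reaches outward to 140 mm from the axis, its top 50.5 mm above the bench, and is fixed; its -x axis points radially outward from the port's axis through the clip. The lever is set when its -x axis has the same direction.
- plunger (a joint): travel of the lock plunger, m: 0 up (start), 0.010 fully down. It needs about 4 N, has no spring and stays down.
- plunger_top (a point): centre of the top of the plunger's black round cap (32 mm across), on the port's axis, 90 mm above the bench when up and 80 mm when down. The collar below it is 42 mm across, its top 68 mm above the bench.
- clip_tuner: bystander, to be left alone: small black clip-on tuner with a red clip, 45x46x10 mm; origin at the centre of its underside
- capo: bystander, to be left alone: black U-shaped capo, 40x75x18 mm; origin at the centre of its underside
- tweezers: bystander, to be left alone: steel tweezers, 12x118x8 mm; origin at the centre of its underside
- sanding_block: bystander, to be left alone: brown shaped wooden sanding block, 48x120x36 mm; origin at the centre of its underside
- nut_file_set: bystander, to be left alone: bundle of thin files in a band, 21x152x15 mm; origin at the centre of its underside
- rosewood_offcut: bystander, to be left alone: flat dark wooden bar, 34x152x12 mm; origin at the centre of its underside

How it is judged:
By the outcome, as a careful person would: the job done as asked, in the order asked, and still so for the second after the job is handed in, with the robot touching nothing.
It also fails if it takes over 48 s, if anything falls off the work surface, if the arm or the gripper's body presses on something with over 40 N, if the wrist force passes 120 N, or if a joint passes its speed limit or range.

## Working session

There is one attempt and no reset: what is moved stays moved. The work goes in short steps, Python scripts to look and compute and a shell command to move; the robot and the scene stay as the last step left them, time stands still between calls to the robot, and variables do not carry over. Pictures are saved under pics/ and viewed, at most 10 in all, crops included, and the job is handed in when it is done.

```bash
mkdir -p pics
cat > h.py <<'E'
import numpy as np, cv2
from workcell import get_obs, cams, ticket, boxes_of, ctrl
from scipy.spatial.transform import Rotation as Ro
def world(name,pts,depth=None,z=None):
    c=cams.get_calibration(name);K=c["mtx"];R=np.array(c["R"]);t=np.array(c["t"]).ravel()
    out=[]
    for u,v in pts:
        d=np.linalg.inv(K)@[u,v,1.]; o=-R.T@t; w=R.T@d
        if z is not None: s=(z-o[2])/w[2]
        else: s=depth[int(round(v)),int(round(u))]
        out.append(o+s*w)
    return np.array(out)
E
python3 - <<'E'
from h import *
np.set_printoptions(precision=1,suppress=True)
for n in("top","side"):
    im,d=cams.get_image(n); cv2.imwrite(f"pics/{n}0.png",im[:,:,::-1]); np.save(n+"_d.npy",d)
    for k,z in(("port",40),("lever_blade",79),("lever_nose",52),("clip_point",46),("plunger_top",90)):
        for r in boxes_of(n,k)[:2]: print(n,k,r["score"],r["centre"],world(n,[r["centre"]],z=z)[0])
o=get_obs();print(o["t"],o["ee_pos"],o["orientation"],o["ft_force"],o["width"])
E
```

```text
top port 0.63 [331.2, 258.9] [557.6  35.6  40. ]
top lever_blade 0.81 [343.7, 270.2] [533.8  14.2  79. ]
top lever_nose 0.92 [339.7, 271.0] [533.3  20.3  52. ]
top lever_nose 0.34 [327.9, 353.3] [376.8  46.8  52. ]
top clip_point 0.49 [360.0, 322.8] [432.9 -16.7  46. ]
top plunger_top 0.54 [402.5, 328.0] [424.1 -91.4  90. ]
top plunger_top 0.49 [336.5, 259.7] [553.4  27.8  90. ]
side port 0.66 [324.7, 291.3] [533.1  -1.2  40. ]
side lever_blade 0.59 [330.3, 282.2] [530.7 -22.   79. ]
side lever_nose 0.82 [333.0, 279.3] [553.8   6.6  52. ]
side clip_point 0.55 [272.9, 317.0] [429.4 -17.   46. ]
side plunger_top 0.76 [321.4, 262.2] [536.3  16.8  90. ]
0.6 [ 187.  -596.4  222.7] [-3.1 -0.5  0. ] [0.2 0.3 0. ] 87.86465578613439
```

View pics/top0.png

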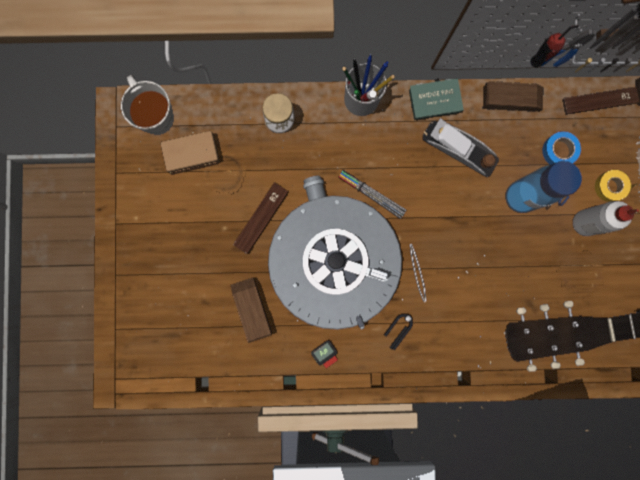

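View pics/side0.png

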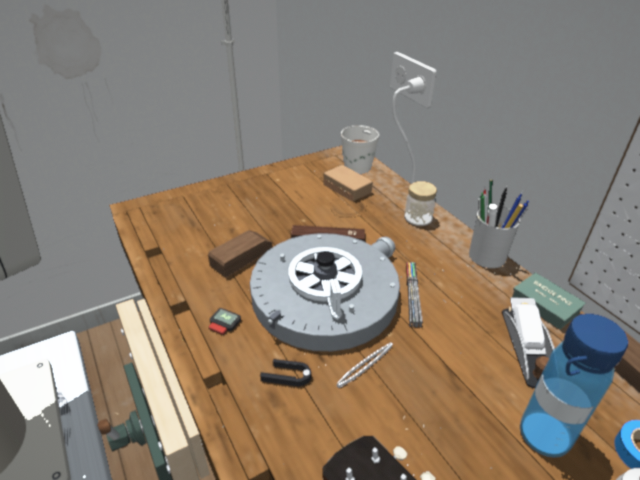

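The top picture shows the port's axis near (335,261), the lever pointing right and slightly down with its blade near (378,274), and the clip at (361,322). The lever must swing clockwise, which is down in the picture. Next I'll look from above with the wrist camera.

Run:
```python
from h import *
np.set_printoptions(precision=3,suppress=True)
for p,z in(((335,260.5),90),((335,262),40),((378,273),99),((390,277),52),((361,322),50),((315,188),40)): print(p,world("top",[p],z=z)[0])
c=cams.get_calibration("wrist");print(c["mtx"],c["mount"])
o=get_obs();print(Ro.from_rotvec(o["orientation"]).as_matrix(),o["qpos"])
im=cv2.imread("pics/top0.png")[180:345,250:420];cv2.imwrite("pics/c.png",cv2.resize(im,None,fx=3.5,fy=3.5,interpolation=cv2.INTER_CUBIC))
```

```text
(335, 260.5) [551.951  30.653  90.   ]
(335, 262) [551.404  28.346  40.   ]
(378, 273) [526.68 -47.99  99.  ]
(390, 277) [519.665 -76.513  52.   ]
(361, 322) [434.606 -18.299  50.   ]
(315, 188) [698.111  64.183  40.   ]
[[363.132   0.    321.758]
 [  0.    363.132 238.187]
 [  0.      0.      1.   ]] [[   0.      -0.968   -0.252   69.404]
 [   1.       0.      -0.      -1.53 ]
 [   0.      -0.252    0.968 -161.723]
 [   0.       0.       0.       1.   ]]
[[ 0.954  0.299 -0.   ]
 [ 0.299 -0.954  0.   ]
 [-0.    -0.    -1.   ]] [-1.286  0.423  1.63  -0.     1.089 -0.019]
```

View pics/c.png

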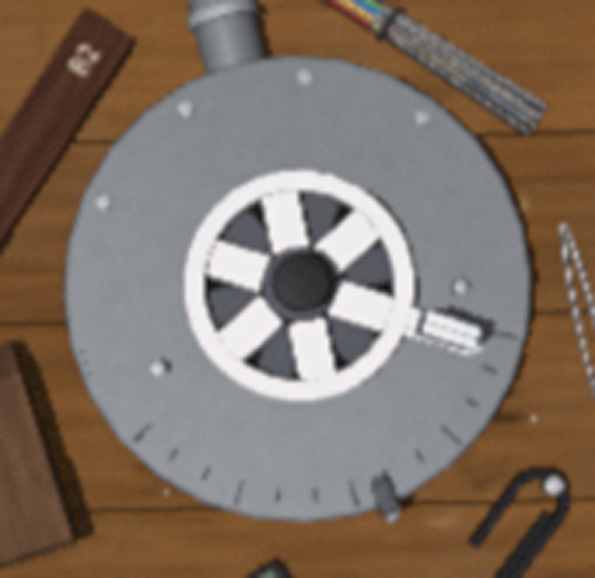

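The lever points at about -107° in the world frame and the clip at about -158°, so it needs roughly -51°. I'll shut the gripper and move to a hover behind the blade's -y side, with the finger line tangential.

```bash
python3 -m creep '[0.01,0.014,0,0.03, 0.028,0.04,0,0.08, 0.047,0.067,0,0.13, 0.066,0.094,0,0.18, 0.085,0.121,0,0.23, 0.104,0.148,0,0.28, 0.123,0.175,0,0.33, 0.142,0.202,0,0.38, 0.161,0.229,0,0.43, 0.18,0.256,0,0.48]' 0
python3 -m creep '[0.02,0.028,0,0.05, 0.04,0.056,0,0.1, 0.06,0.084,0,0.15, 0.08,0.112,0,0.2, 0.1,0.14,0,0.25, 0.12,0.168,0,0.3, 0.14,0.196,0,0.35, 0.16,0.224,0,0.4, 0.18,0.254,0,0.45, 0.195,0.275,0,0.49]'
python3 -m creep '[0.004,0.004,0,0.004,0.004,0.004,0,0.004,0.004,0.004,0,0.004]'
cat > w.py <<'E'
from h import *
import sys
np.set_printoptions(precision=3,suppress=True)
c=cams.get_calibration("wrist")
def wpose():
    o=get_obs();T=np.eye(4);T[:3,:3]=Ro.from_rotvec(o["orientation"]).as_matrix();T[:3,3]=o["ee_pos"];return T@np.array(c["mount"])
def wpt(T,uv,z):
    d=T[:3,:3]@(np.linalg.inv(c["mtx"])@[uv[0],uv[1],1.]);return T[:3,3]+d*(z-T[2,3])/d[2]
E
python3 - <<'E'
from w import *
T=wpose();np.save("T1.npy",T);im,d=cams.get_image("wrist");cv2.imwrite("pics/w1.png",im[:,:,::-1]);np.save("w1_d.npy",d)
for k,z in(("lever_blade",79),("lever_nose",52),("clip_point",46),("plunger_top",90)):
    for r in boxes_of("wrist",k)[:2]: print(k,r["score"],r["centre"],wpt(T,r["centre"],z))
print(get_obs()["qpos"])
E
```

```text
t: 1.43
ee_pos: [367.7, -338.1, 222.8]
orientation: [2.901, 1.205, 0.0]
ft_force: [0.6, -0.4, -0.2]
width: 24.6
grasp_force: 0.0
t: 2.27
ee_pos: [562.8, -62.1, 222.9]
orientation: [-2.521, -1.874, -0.001]
ft_force: [-0.7, 0.1, 0.1]
width: 0.2
grasp_force: 0.0
t: 2.52
ee_pos: [565.2, -61.2, 222.4]
orientation: [-2.521, -1.874, 0.001]
ft_force: [-0.2, 0.4, 0.4]
width: 0.4
grasp_force: 0.0
lever_blade 0.85 [257.7, 150.1] [533.539  16.372  79.   ]
lever_nose 0.97 [261.1, 141.1] [534.385  23.705  52.   ]
clip_point 0.57 [175.5, 211.7] [434.866 -13.624  46.   ]
plunger_top 0.89 [275.2, 123.2] [555.052  31.216  90.   ]
[-0.131  0.341  1.756 -0.     1.045  0.164]
```

View pics/w1.png

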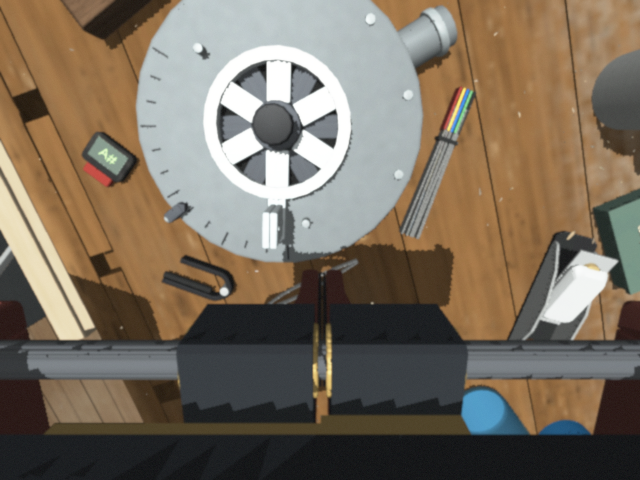

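The wrist view shows the plunger at (275,125), the blade around (271,228), the clip from (187,206) to (168,217), and the fingertips near (322,285). I'll get exact geometry from the depth image.

```bash
cat > geo.py <<'E'
from w import *
def cloud(T,d):
    v,u=np.mgrid[:480,:640];P=np.stack([u,v,np.ones_like(u)],-1)@np.linalg.inv(c["mtx"]).T*d[...,None]
    return P@T[:3,:3].T+T[:3,3]
def rep(T,d,im,ax0=(552,30)):
    W=cloud(T,d);z=W[...,2];rr=np.hypot(W[...,0]-ax0[0],W[...,1]-ax0[1]);ok=d>0
    m=ok&(rr<22)&(abs(z-90)<5); print("plunger",m.sum(),W[m].mean(0) if m.any() else None)
    m2=ok&(rr<145)&(rr>120)&(abs(z-40)<3)
    # ring circle via z 55..61
    m3=ok&(rr<66)&(rr>48)&(abs(z-58)<4); A=W[m3]
    for n,M in(("ring",m3),):
        e=cv2.minEnclosingCircle(A[:,:2].astype(np.float32)) if len(A) else None; print(n,e,A[:,2].mean())
    m4=ok&(rr>64)&(rr<102)&(z>88)&(z<104); B=W[m4]; print("bladetop",len(B),B.mean(0),cv2.minAreaRect(B[:,:2].astype(np.float32)))
    m5=ok&(rr>105)&(rr<145)&(z>44)&(z<56); C=W[m5]
    g=im.max(-1)<90
    m6=ok&(rr>106)&(rr<128)&g&(z>44)&(z<54); C=W[m6]; print("clip",len(C),C.mean(0) if len(C) else None)
    return W,m4,m6
E
python3 - <<'E'
from geo import *
T=np.load("T1.npy");d=np.load("w1_d.npy");im=cv2.imread("pics/w1.png")
W,m4,m6=rep(T,d,im)
a=None
for p,z in(((275,124),90),((187,206),50.5),((168,217),50.5),((177.5,211.5),50.5)): print(p,wpt(T,p,z))
D=W[200:225,163:192,2];print(D[::4,::4])
v,u=np.nonzero(m6);print(u.min(),u.max(),v.min(),v.max())
E
```

```text
plunger 1346 [552.473  31.244  89.631]
ring ((551.068359375, 29.38184356689453), 65.12045288085938) 57.45597563475573
bladetop 613 [525.507 -46.011  97.619] ((525.20654296875, -46.97573471069336), (30.311731338500977, 12.949349403381348), 71.19388580322266)
clip 36 [442.679 -13.856  47.49 ]
(275, 124) [554.715  30.7    90.   ]
(187, 206) [449.164 -11.45   50.5  ]
(168, 217) [428.21  -16.009  50.5  ]
(177.5, 211.5) [438.728 -13.72   50.5  ]
[[ 0.004 38.614 40.231 39.536 40.046 39.825 39.853 40.652]
 [ 0.002 -1.071 39.935 39.453 50.825 48.22  41.014 39.801]
 [-2.346  0.361 49.889 49.588 50.498 50.323 41.533 39.232]
 [-1.337 48.152 50.543 50.34  51.183 47.939 39.567 41.104]
 [-0.246 50.409 50.294 49.815 45.44  38.715 39.964 39.778]
 [-1.98  46.438 50.269 38.779 -1.188 39.706 39.224 37.884]
 [-0.976 -2.149 -1.468  0.196 -0.804 -0.829 39.055 38.225]]
175 186 203 218
```

```bash
python3 -m creep '[0,0,-0.02,-0.01, 0,0,-0.05,-0.02, 0,0,-0.08,-0.04, 0,0,-0.11,-0.04, 0,0,-0.14,-0.04, 0,0,-0.155,-0.04, 0,0,-0.155,-0.04]'
cat > arc.py <<'E'
from w import *
import sys
# args: phi list (deg), s ; prints tcp target minus current
ax=np.array([552.2,30.8]);o=get_obs();p=np.array(o["ee_pos"][:2])
R=Ro.from_rotvec(o["orientation"]).as_matrix();yaw=np.degrees(np.arctan2(R[1,1],R[0,1]))
print("y axis deg",yaw)
for a in sys.argv[1:]:
    phi,s=map(float,a.split(","));f=np.radians(phi)
    q=ax+83*np.array([np.cos(f),np.sin(f)])+s*np.array([-np.sin(f),np.cos(f)])
    print(a,(q-p)/1000,round(np.radians(phi+90-yaw),3))
E
python3 arc.py -109,30 -109,20 -112,20 -115,20 -118,20 -121,20 -124,20 -127,20 -130,20 -133,20 -136,20 -139,20 -142,20 -145,20 -148,20 -151,20
```

```text
t: 3.35
ee_pos: [563.1, -61.8, 64.3]
orientation: [-2.556, -1.818, 0.008]
ft_force: [-0.8, 0.2, 0.2]
width: 0.8
grasp_force: 0.0
y axis deg -19.15139775597387
-109,30 [-0.01   0.004] 0.003
-109,20 [-0.019  0.008] 0.003
-112,20 [-0.023  0.008] -0.05
-115,20 [-0.028  0.009] -0.102
-118,20 [-0.032  0.01 ] -0.154
-121,20 [-0.036  0.011] -0.207
-124,20 [-0.041  0.013] -0.259
-127,20 [-0.045  0.014] -0.312
-130,20 [-0.049  0.016] -0.364
-133,20 [-0.053  0.018] -0.416
-136,20 [-0.057  0.021] -0.469
-139,20 [-0.06   0.023] -0.521
-142,20 [-0.064  0.026] -0.573
-145,20 [-0.067  0.029] -0.626
-148,20 [-0.071  0.032] -0.678
-151,20 [-0.074  0.035] -0.73
```

```bash
python3 -m creep '[-0.01,0.004,0,0, -0.019,0.008,0,0, -0.023,0.008,0,-0.05, -0.028,0.009,0,-0.1, -0.032,0.01,0,-0.15, -0.036,0.011,0,-0.2, -0.041,0.013,0,-0.26, -0.045,0.014,0,-0.31, -0.049,0.016,0,-0.36, -0.053,0.018,0,-0.42]'
python3 -m creep '[0,0,0,0,0,0,0,0]'
python3 - <<'E'
from geo import *
T=wpose();im,d=cams.get_image("wrist");cv2.imwrite("pics/w2.png",im[:,:,::-1])
im2,d2=cams.get_image("top");cv2.imwrite("pics/t2.png",cv2.resize(im2[180:345,250:420,::-1],None,fx=3.5,fy=3.5,interpolation=cv2.INTER_CUBIC))
W=cloud(T,d);rep(T,d,im)
E
```

```text
t: 4.18
ee_pos: [513.4, -43.4, 69.8]
orientation: [2.882, 1.245, 0.005]
ft_force: [1.4, -2.8, -0.6]
width: 0.2
grasp_force: 1.0
t: 4.35
ee_pos: [513.1, -43.2, 69.2]
orientation: [2.881, 1.251, 0.003]
ft_force: [-0.4, 0.4, -0.5]
width: 0.4
grasp_force: 0.0
plunger 5867 [552.572  31.301  89.621]
ring ((550.6962890625, 29.72789192199707), 64.9206314086914) 57.37577073997176
bladetop 1344 [514.969 -28.301  96.342] ((514.2669067382812, -30.652267456054688), (7.96864652633667, 33.218162536621094), 43.870826721191406)
clip 206 [441.362  -9.917  48.834]
```

View pics/w2.png

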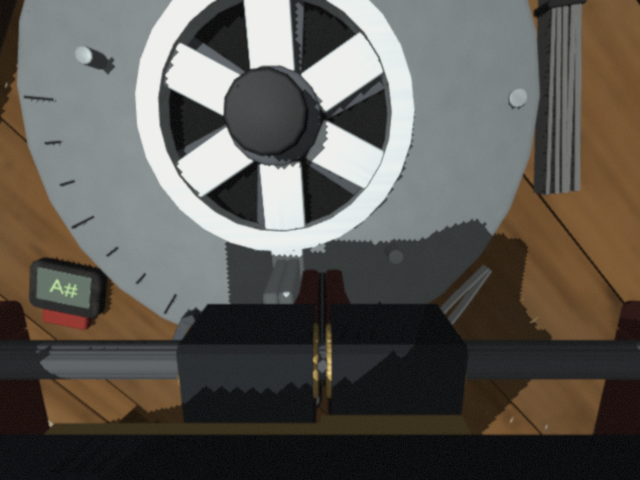

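The shut fingertips (about 322,285) rest against the blade (about 285,280) and are turning the lever. I'll keep pushing to about 4° short of the clip.

```bash
cat > spoke.py <<'E'
from geo import *
def spoke(T,d,ax=(552.2,30.8)):
    W=cloud(T,d);x=W[...,0]-ax[0];y=W[...,1]-ax[1];r=np.hypot(x,y);m=(d>0)&(r>27)&(r<46)&(abs(W[...,2]-57)<5)
    a=np.degrees(np.angle(np.exp(6j*np.arctan2(y[m],x[m])).mean()))/6
    return a, [round(a+60*k,1) for k in(-1,-2,-3)]
if __name__=="__main__":
    print("w1",spoke(np.load("T1.npy"),np.load("w1_d.npy")))
    T=wpose();im,d=cams.get_image("wrist");print("now",spoke(T,d))
E
python3 spoke.py; python3 arc.py -133,17 -136,17 -139,17 -142,17 -145,17 -148,17 -151,17 -154,17 -156,17
```

```text
w1 (np.float64(10.570169845407085), [np.float64(-49.4), np.float64(-109.4), np.float64(-169.4)])
now (np.float64(-9.918618293248288), [np.float64(-69.9), np.float64(-129.9), np.float64(-189.9)])
y axis deg -43.075765560861
-133,17 [-0.005  0.002] 0.001
-136,17 [-0.009  0.004] -0.051
-139,17 [-0.012  0.007] -0.103
-142,17 [-0.016  0.01 ] -0.156
-145,17 [-0.019  0.013] -0.208
-148,17 [-0.022  0.016] -0.26
-151,17 [-0.025  0.019] -0.313
-154,17 [-0.028  0.022] -0.365
-156,17 [-0.03   0.025] -0.4
```

```bash
python3 -m creep '[-0.005,0.002,0,0, -0.009,0.004,0,-0.05, -0.012,0.007,0,-0.1, -0.016,0.01,0,-0.16, -0.019,0.013,0,-0.21, -0.022,0.016,0,-0.26, -0.025,0.019,0,-0.31, -0.028,0.022,0,-0.365, -0.028,0.022,0,-0.365]'
python3 spoke.py
python3 -m creep '[0.008,-0.003,0.01,0, 0.012,-0.005,0.04,0, 0.012,-0.005,0.08,0, 0.012,-0.005,0.12,0, 0.012,-0.005,0.14,0, 0.012,-0.005,0.14,0]'
python3 - <<'E'
from spoke import *
T=wpose();im,d=cams.get_image("wrist");np.savez("w3.npz",T=T,d=d,im=im);cv2.imwrite("pics/w3.png",im[:,:,::-1]);print(spoke(T,d))
W,m4,_=rep(T,d,im)
im2,d2=cams.get_image("top");cv2.imwrite("pics/t3.png",cv2.resize(im2[180:345,250:420,::-1],None,fx=3.5,fy=3.5,interpolation=cv2.INTER_CUBIC))
E
```

```text
t: 5.25
ee_pos: [484.6, -21.0, 67.7]
orientation: [3.062, 0.703, 0.0]
ft_force: [0.0, -0.3, -0.5]
width: 0.2
grasp_force: 0.0
w1 (np.float64(10.570169845407085), [np.float64(-49.4), np.float64(-109.4), np.float64(-169.4)])
now (np.float64(25.89322790264504), [np.float64(-34.1), np.float64(-94.1), np.float64(-154.1)])
t: 5.8
ee_pos: [499.7, -26.7, 212.3]
orientation: [3.058, 0.708, 0.012]
ft_force: [0.3, -0.2, 0.9]
width: 0.1
grasp_force: 0.0
(np.float64(25.906253668135516), [np.float64(-34.1), np.float64(-94.1), np.float64(-154.1)])
plunger 1378 [552.32   31.404  89.605]
ring ((550.4367065429688, 30.78560447692871), 64.86141204833984) 57.48526332877458
bladetop 622 [478.962  -4.41   97.723] ((477.95367431640625, -4.613953590393066), (29.55145263671875, 13.737105369567871), 25.165403366088867)
clip 7 [440.765 -16.105  46.844]
```

View pics/w3.png

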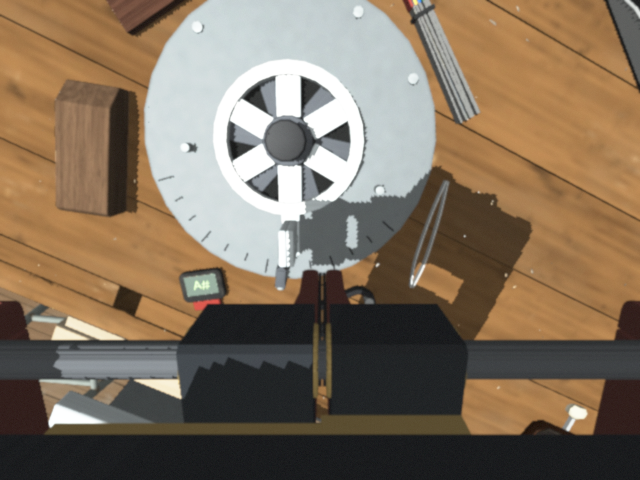

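The nose now sits just short of the clip, which is at (281,281). I'll measure the clip's direction from depth in both views.

```bash
python3 - <<'E'
from spoke import *
q=np.load("w3.npz")
for T,d in((np.load("T1.npy"),np.load("w1_d.npy")),(q["T"],q["d"])):
    W=cloud(T,d);a=W[...,:2]-[552.2,30.8]
    for lo,hi in((116,139),(116,128),(128,139)):
        r=np.hypot(a[...,0],a[...,1]);th=np.degrees(np.arctan2(a[...,1],a[...,0]))
        m=(d>0)&(r>lo)&(r<hi)&(abs(W[...,2]-50.5)<3)&(abs(th+158)<7)
        print(lo,hi,m.sum(),th[m].mean(),(th[m].min()+th[m].max())/2,np.median(th[m]))
    m=(d>0)&(r>70)&(r<97)&(abs(W[...,2]-99)<2.5);print("blade",m.sum(),th[m].mean(),np.median(th[m]))
    m=(d>0)&(r>50)&(r<62)&(abs(W[...,2]-58)<2.5);A=W[m][:,:2];s=np.linalg.lstsq(np.c_[2*A,np.ones(len(A))],(A**2).sum(1),rcond=None)[0];print("ring ctr",s[:2])
E
python3 spoke.py|tail -1; python3 arc.py -154,17.4
```

```text
116 139 218 -159.12711098617254 -159.19850021322048 -159.1610082723745
116 128 136 -159.10743611021405 -159.19850021322048 -159.10124579274955
128 139 82 -159.15974248776217 -159.13904271353158 -159.2450483858059
blade 478 -109.56014510370919 -109.60762286108043
ring ctr [552.242  30.983]
116 139 202 -159.30426878981993 -159.3915794910617 -159.2868146506631
116 128 128 -159.33634285164734 -159.41435556270727 -159.37931289081433
128 139 74 -159.24878933152385 -159.2167798069005 -159.17846935470007
blade 495 -154.48968081097448 -154.45184418012693
ring ctr [552.218  31.048]
now (np.float64(25.910790277757414), [np.float64(-34.1), np.float64(-94.1), np.float64(-154.1)])
y axis deg -63.9980781956268
-154,17.4 [-0.011  0.005] -0.0
```

View pics/t3.png

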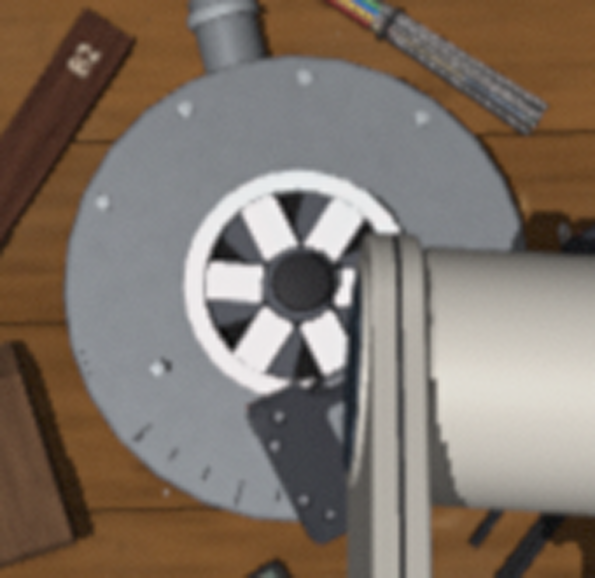

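The clip is at -159.2° and the lever at about -154.3°, so 4.9° remain. The top view is mostly hidden by the arm. I'll descend and push the rest.

```bash
python3 -m creep '[0,0,-0.03,0, 0,0,-0.07,0, 0,0,-0.11,0, 0,0,-0.14,0, 0,0,-0.144,0, 0,0,-0.144,0]'; python3 arc.py -154,17.2 -157,17.2 -159,17.2 -159.2,17.2
```

```text
t: 6.45
ee_pos: [494.0, -26.2, 60.7]
orientation: [-3.059, -0.705, 0.012]
ft_force: [0.5, 0.1, 0.2]
width: 0.4
grasp_force: 0.0
y axis deg -64.03559991010975
-154,17.2 [-0.009  0.005] 0.001
-157,17.2 [-0.012  0.009] -0.052
-159,17.2 [-0.013  0.011] -0.087
-159.2,17.2 [-0.013  0.011] -0.09
```

```bash
python3 -m creep '[-0.005,0.003,0.004,0, -0.009,0.006,0.005,-0.02, -0.011,0.008,0.005,-0.05, -0.012,0.01,0.005,-0.07, -0.013,0.011,0.005,-0.09, -0.013,0.011,0.005,-0.09, -0.013,0.011,0.005,-0.09]'; python3 spoke.py|tail -1;  python3 arc.py -159.2,17.2 -160,17.2
```

```text
t: 7.03
ee_pos: [484.8, -15.3, 69.7]
orientation: [3.09, 0.567, 0.003]
ft_force: [0.2, -0.4, 1.7]
width: 0.5
grasp_force: 0.6
now (np.float64(22.395588564232636), [np.float64(-37.6), np.float64(-97.6), np.float64(-157.6)])
y axis deg -69.17993982137574
-159.2,17.2 [-0.004  0.001] -0.0
-160,17.2 [-0.005  0.002] -0.014
```

```bash
python3 -m creep '[-0.0004,0.001,0,-0.013, -0.0008,0.002,0,-0.025, -0.0008,0.002,0,-0.025, -0.0008,0.002,0,-0.025]'; python3 spoke.py|tail -1
python3 -m creep '[0.004,-0.007,0,0, 0.006,-0.013,0.02,0, 0.006,-0.013,0.06,0, 0.006,-0.013,0.1,0, 0.006,-0.013,0.14,0, 0.006,-0.013,0.15,0, 0.006,-0.013,0.15,0]'
cat > chk.py <<'E'
from spoke import *
T=wpose();im,d=cams.get_image("wrist");cv2.imwrite("pics/w4.png",im[:,:,::-1]);print("spoke",spoke(T,d))
W=cloud(T,d);a=W[...,:2]-[552.2,30.9];r=np.hypot(a[...,0],a[...,1]);th=np.degrees(np.arctan2(a[...,1],a[...,0]));z=W[...,2]
for n,lo,hi,zz in(("blade",70,97,99),("clip",116,139,50.5)):
    m=(d>0)&(r>lo)&(r<hi)&(abs(z-zz)<2.5)&(abs(th+158)<8);print(n,m.sum(),th[m].mean(),np.median(th[m]))
m=(d>0)&(r<14)&(abs(z-85)<8);print("plunger",W[m].mean(0))
print(get_obs()["ee_pos"],get_obs()["t"])
E
python3 chk.py
```

```text
t: 7.42
ee_pos: [483.3, -13.3, 68.6]
orientation: [-3.097, -0.528, -0.0]
ft_force: [0.3, -0.3, 0.9]
width: 0.4
grasp_force: 0.7
now (np.float64(20.613041684243374), [np.float64(-39.4), np.float64(-99.4), np.float64(-159.4)])
t: 8.05
ee_pos: [491.3, -26.8, 221.8]
orientation: [3.095, 0.528, 0.01]
ft_force: [1.6, -0.5, -0.4]
width: 0.0
grasp_force: 0.0
spoke (np.float64(20.557902589722044), [np.float64(-39.4), np.float64(-99.4), np.float64(-159.4)])
blade 466 -159.7899579880341 -159.85906928660518
clip 189 -159.3100001709132 -159.33250725935142
plunger [552.313  30.867  89.724]
[489.758 -26.656 219.431] 8.1
```

View pics/w4.png

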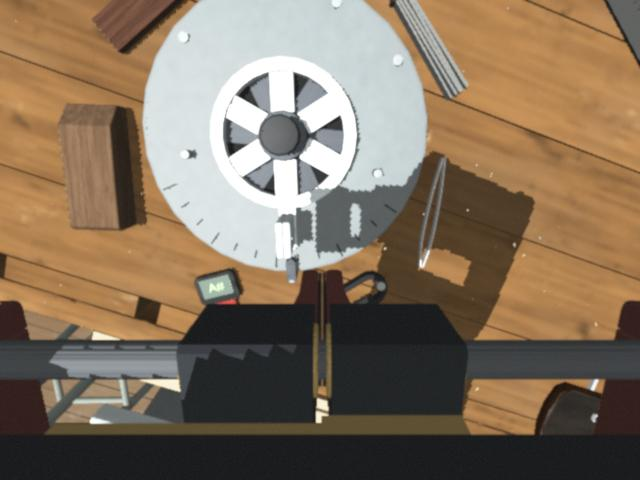

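The lever is set: it measures about -159.4 to -159.8° against the clip at -159.3°. In the picture the nose lines up with the clip at (291,270). Now I'll move above the plunger.

```bash
python3 -m creep '[0.012,0.011,0,0, 0.03,0.028,0,0, 0.048,0.045,0,0, 0.06,0.055,-0.02,0, 0.0625,0.0577,-0.05,0, 0.0625,0.0577,-0.08,0, 0.0625,0.0577,-0.105,0, 0.0625,0.0577,-0.12,0, 0.0625,0.0577,-0.12,0,0.0625,0.0577,-0.12,0]'
```

```text
t: 8.93
ee_pos: [550.2, 31.8, 96.0]
orientation: [-3.096, -0.528, 0.009]
ft_force: [0.3, -0.4, 1.1]
width: 0.3
grasp_force: 0.0
```

```bash
python3 -m creep '[0.001,0,-0.003,0, 0.002,0,-0.006,0, 0.002,0,-0.008,0, 0.002,0,-0.01,0, 0.002,0,-0.012,0, 0.002,0,-0.014,0, 0.002,0,-0.014,0]'
```

```text
t: 9.52
ee_pos: [554.4, 31.4, 85.0]
orientation: [3.097, 0.528, 0.003]
ft_force: [1.7, 0.2, 1.1]
width: 0.4
grasp_force: 0.8
```

```bash
python3 -m creep '[0,0,-0.001,0, 0,0,-0.002,0, 0,0,-0.003,0, 0,0,-0.004,0, 0,0,-0.0045,0, 0,0,-0.0045,0]'; python3 -m creep '[0,0,-0.0005,0, 0,0,-0.001,0, 0,0,-0.001,0]'
```

```text
t: 10.02
ee_pos: [554.3, 31.4, 80.4]
orientation: [3.097, 0.528, 0.002]
ft_force: [3.9, -0.2, 3.9]
width: 0.6
grasp_force: 1.9
t: 10.27
ee_pos: [554.4, 31.4, 80.2]
orientation: [3.097, 0.528, 0.002]
ft_force: [0.3, 1.0, 12.3]
width: 0.5
grasp_force: 6.5
```

```bash
python3 -m creep '[0,0,-0.0005,0, 0,0,-0.001,0, 0,0,-0.0015,0, 0,0,-0.0015,0]'
python3 -m creep '[0,0,0.01,0, 0,0,0.03,0, 0,0,0.06,0, -0.02,-0.02,0.1,0, -0.045,-0.045,0.13,0, -0.06,-0.055,0.14,0, -0.06,-0.055,0.14,0]'; python3 chk.py
```

```text
t: 10.6
ee_pos: [554.6, 31.4, 80.0]
orientation: [3.097, 0.528, 0.003]
ft_force: [-4.5, 0.1, 27.1]
width: 0.5
grasp_force: 13.4
t: 11.18
ee_pos: [491.0, -25.5, 220.2]
orientation: [3.096, 0.526, 0.0]
ft_force: [-0.2, -0.1, -0.1]
width: 0.7
grasp_force: 0.0
spoke (np.float64(20.599061293856256), [np.float64(-39.4), np.float64(-99.4), np.float64(-159.4)])
blade 471 -159.779064265222 -159.82157840793568
clip 189 -159.25397570345282 -159.2429795422388
plunger [552.309  30.912  79.718]
[492.134 -24.676 218.888] 11.2333
```

View pics/w4.png

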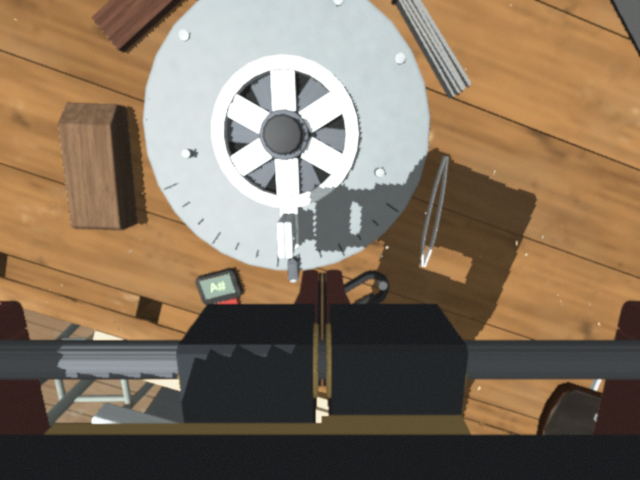

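The plunger is fully down (its cap at 79.7 mm), the lever still points at the clip (293,270), the loose things haven't moved, and the arm is clear.

```bash
python3 -c "from workcell import ticket; print(ticket.close_job())"
```

```text
the job is handed in; nothing more can be done
None
```

I set the lever to within about 0.5° of the setting clip, then pressed the lock plunger fully down. The loose things round the port looked unmoved in the last view, and I handed the job in at about 11 s with the arm clear.

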